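# Counter-hold the bolt behind a card bracket

### The job

Get the card jig ready: slide the brass spacer collar over the upright guide post until it sits flat on the post's shoulder, and let go of it. Then reach down into the narrow gap behind the aluminium bracket, grip the hidden hex bolt head firmly between the two fingers so that the running nut driver no longer turns it, and finish while still holding it; nothing is put down or released at the end. Do not lean on the purple card, and leave the other things on the bench where they are.

Things in the scene. Friction and masses are not known exactly. Their poses are not given: they have to be found in the camera images.
- jig: card jig, fixed: black base plate 130 x 190 x 10 mm with a green board, carrying bracket, card, guide post and nut driver. Origin on the bench straight below the bolt head's centre; z up; x along the bolt, from the nut driver (yellow motor at -x, top 73 mm above the bench) through the bracket to the purple card (+x); y towards the guide post. Its place and yaw vary
- gap (a point): middle of the mouth of the gap behind the bracket, 84 mm above the bench, straight over the bolt head. The gap is 39 mm wide along the jig's x and open at the top and both y ends. Bracket: aluminium plate 3 mm thick, 100 mm wide along y, top 84 mm above the bench, rear face at jig x = -19 mm. The gap's floor is 11 mm above the bench
- card: upright purple circuit card, black heat sink on its far side: far wall of the gap, fixed, 110 mm wide along the jig's y, top 70 mm above the bench, near face at jig x = +20 mm. Origin at the middle of its lower edge, axes as the jig's. Delicate: a push over 12 N is too much
- shoulder (a point): centre of the post's shoulder (diameter 32 mm), 36 mm above the bench, 95 mm from the bolt along the jig's +y: the collar's underside must sit here. The steel post above it is 16 mm in diameter, upright, 44 mm high from shoulder to tip (tip 80 mm above the bench), its last 6 mm tapering to 9 mm
- head (a point): centre of the steel bolt head, 52 mm above the bench in the middle of the gap: a hexagon 20 mm across flats (23 mm across corners), 14 mm long along its axis, which is level along the jig's x. A 15 mm round shank joins it to the bracket. Best gripped from straight above, fingers closing along the jig's y; grip it at its centre
- bolt (a joint): turning angle of the bolt about the jig's +x, rad. At 0 and every 60 degrees (1.047 rad) two flats face the jig's +y and -y. The nut driver runs from the start and drags the bolt round at about 0.24 rad/s (positive) with only 0.12 N m; a grip of 15 to 30 N stops it at any angle; it never stops by itself
- collar: brass spacer collar, a ring 36 mm outside diameter, 19 mm bore, 30 mm high, roughly 60 to 130 g, standing upright loose on the bench; origin at the centre of its underside, z along its bore (upward)
- foot: black rubber ring, 36 mm diameter but only 12 mm high: not the collar; leave it. Origin at the centre of its underside
- screwdriver: red-handled screwdriver lying on the bench; bystander
- adapter: small steel and gold coax adapter, 20 mm diameter, 28 mm high, standing; bystander
- block: white plastic block 50 x 70 x 26 mm with two screws; bystander
- heatsink: loose black finned heat sink 60 x 60 x 24 mm; bystander
- cup: blue plastic cup, 70 mm diameter, 60 mm high; bystander
Mind the look-alikes: they are no part of the job. There is more than one size of the collar; the job needs the smallest.

How it is judged:
By the outcome, as a careful person would: the job done as asked, in the order asked, and still so for the second after the job is handed in, while the arm keeps its last pose, push and grip.
It also fails if it takes over 58 s, if anything falls off the work surface, if the arm or the gripper's body presses on something with over 40 N, if the wrist force passes 120 N, or if a joint passes its speed limit or range.

### The arm

A 7-joint arm with a two-finger parallel gripper is mounted at the origin on the work surface. World frame = base frame: x ahead of the robot, y to its left, z up, the work surface at z = 0. Lengths are in m, angles in rad, forces in N, time in s.
With the tool pointing down it reaches from about 0.4 to 0.875 m from the base axis. Payload 19.3 kg.
Tool frame: the origin (TCP) lies midway between the tips of the shut fingers; the grasp point (between the pads) lies 19 mm behind it; z points along the fingers, y is the line along which they close (so a half turn about z gives the same grasp; the last joint's range is limited). The gripper opens to 85 mm and grips with 20 to 120 N. Pads are 22 mm wide; open, the fingers measure 114 mm over their backs; the gripper's body (76 mm by 85 mm) begins 54 mm behind the grasp point. The pads swing forward as they close: fully open they stand 13 mm farther back than shut.
Start: joints at [1.097, 0.521, -0.036, 1.599, 0.021, 1.021, -0.113], TCP at [0.246, -0.575, 0.231] pointing down, gripper open.
Joint ranges: [-2.91, 2.91], [-0.3, 2.13], [-1.5, 1.42], [0.17, 2.43], [-1.26, 4.41], [0.16, 1.93], [-2.52, 2.52]. Speed limits (rad/s): [1.89, 1.89, 2.39, 2.39, 3.01, 3.01, 3.01].

### API

Orientations are given as [roll, pitch, yaw] about the fixed x, y, z axes, in that order (R = Rz(yaw) Ry(pitch) Rx(roll)).
In Python, from workcell import telemetry, grab_frame, calibration, bot, outline_of, landmark_of gives the robot as it stands. The module is installed in compiled form; this text tells all that it offers.
- The arm moves only by the shell command python3 -m inch 'ROWS' [FORCE]. ROWS is JSON, a list of rows, each a list of 7 numbers: the shift along the tool's x, y, z in m, then the turn, a rotation vector about the tool's x, y, z in rad, then the closure, from 0 (fully open) to 1 (shut). A call has 1 to 5 rows; each row shifts and turns the commanded pose from where the row before left it, along the tool's axes as they then stand; what a row does not reach is not made up. A row lasts 1/10 s, in which the tool goes at most 50 mm and 8.59 degrees, less where a joint would pass 70% of its speed; a pose out of reach is approached as far as the arm can. A call is refused whole if a number of a shift passes 0.05 or a number of a turn 0.15, either way. A call with a gripper value outside its range is refused whole. The fingers move at their own pace and stop on an object; FORCE is the grip in N (left out, the last holds). Time passes only in rows, so rows that do not move let the fingers close. It gives the time, the measured TCP pose, the force, the opening and the grip force at its end, in the units of the state.
- telemetry.observe(): the state, without advancing time (a new reading comes with each control period).
- grab_frame(name): name is "side" or "top" or "wrist"; returns the picture (384x512x3 uint8, red, green, blue); there is no depth.
- calibration(name): a dict with "fovy" (degrees; the focal length in pixels is half the picture's height over the tangent of half this angle, whatever the lens; pixels are square), "cx", "cy" (the principal point, pixels), "pose" (4x4, takes a point from camera to world coordinates). Camera axes: x right, y down, z forward; pixel columns grow to the right and rows downward; lengths in m; the calibration is good to about 2 mm. A picture is of the moment at which its call begins: read the wrist's pose just before it. calibration takes no time and is no camera call; for the wrist camera it gives the pose at the moment of the call.
- bot.job_done(): hands the job in; it is judged then, once.
Trained networks look in the newest picture that a camera, given by its name, has taken for a name from the list of things; names that differ only in an ending like _2 or _b are one class to them, and where a whole thing is asked for, a point or a joint stands for the part that bears it (a point fixed in the world has none). Each returns a list of dicts, best first, with "score" (0 to 1); they miss things now and then, are a little off and sometimes report something else, mostly with a low value. They report only what shows in the picture. A call takes as long as a camera call. They do not tell look-alikes from the thing itself.
- outline_of(label, camera): "region" (384x512 bool, what is visible of it) and "rect" ([left, top, right, bottom] in pixels, round what is visible of it).
- landmark_of(label, camera): "xy" ([column, row] in pixels: a listed point, or the origin of a listed thing).
The state is a dict: "clock": time; "qpos": joint angles; "qd": joint speeds; "joint_efforts": joint torques, N m; "position": TCP position; "tool_rot": TCP orientation; "force": force on the tool from outside, world axes, zero at the start; "moment": the same for the moment, N m; "grip_width": finger opening in m; "finger_force": force on a finger pad.
Only numpy, scipy, OpenCV 4.12 (cv2) and the standard library are available. Lean on these libraries where they do the work, as an engineer would, in place of code of your own. Each camera call takes 0.05 s, during which the arm holds its last target. There are 200 camera calls.

## Working session

There is one attempt and no reset: what is moved stays moved. The work goes in short steps, Python scripts to look and compute and a shell command to move; the robot and the scene stay as the last step left them, time stands still between calls to the robot, and variables do not carry over. Pictures are saved under pics/ and viewed, at most 10 in all, crops included, and the job is handed in when it is done.

```bash
mkdir -p pics; ls
python3 - <<'E'
from workcell import *
import cv2,numpy as np
ims=[]
for n in ("side","top"):
    im=grab_frame(n); c=calibration(n); ims.append(im)
    print(n,c['fovy'],c['cx'],c['cy'],np.round(c['pose'],3).tolist())
    for l in ("jig","gap","shoulder","head","collar","foot","card","adapter","cup"):
        print(l,[(round(d['score'],2),[round(float(v)) for v in d['xy']]) for d in landmark_of(l,n)][:4])
    cv2.imwrite(f"pics/{n}0.png",im[:,:,::-1])
s=telemetry.observe();print(s)
E
```

```text
pics
side 52.200192928517936 258.4040721023544 194.09086860954008 [[0.951, -0.189, 0.243, 0.313], [-0.308, -0.572, 0.76, -0.7], [-0.004, -0.798, -0.603, 0.7], [0.0, 0.0, 0.0, 1.0]]
jig [(0.62, [250, 204])]
gap [(0.64, [250, 176]), (0.48, [378, 308])]
shoulder [(0.87, [237, 177])]
head [(0.67, [254, 189])]
collar [(0.85, [257, 276]), (0.7, [258, 199]), (0.66, [298, 324]), (0.52, [275, 295])]
foot [(0.73, [318, 363]), (0.69, [215, 303])]
card [(0.72, [256, 198])]
adapter [(0.53, [215, 306])]
cup [(0.96, [206, 154]), (0.28, [253, 202])]
top 52.43394519302446 258.63000645806534 185.24379729440852 [[0.02, -0.986, 0.168, 0.389], [-1.0, -0.02, 0.004, 0.047], [-0.001, -0.168, -0.986, 1.05], [0.0, 0.0, 0.0, 1.0]]
jig [(0.83, [223, 187]), (0.2, [342, 202])]
gap [(0.87, [218, 179]), (0.65, [378, 138]), (0.49, [336, 256])]
shoulder [(0.59, [184, 193])]
head [(0.59, [219, 185])]
collar [(0.79, [373, 200]), (0.55, [312, 213])]
foot [(0.56, [406, 194])]
card [(0.68, [220, 176]), (0.48, [307, 120])]
adapter [(0.48, [337, 258])]
cup [(0.85, [109, 208])]
{'clock': 1.0, 'qpos': array([ 1.09678104,  0.52137362, -0.03629715,  1.59949953,  0.02117675,
        1.02109362, -0.11280487]), 'qd': array([ 1.20074500e-03, -5.95158042e-04,  5.18488352e-04, -5.06559303e-04,
        1.59577612e-03, -5.80269798e-04, -6.28805444e-05]), 'joint_efforts': array([ 4.98066288e-05, -9.26841617e+01,  1.97836004e+00, -3.70249629e+01,
        1.80096907e-02,  1.91563726e-03, -4.92547110e-05]), 'position': array([ 0.24556153, -0.57473401,  0.23130742]), 'tool_rot': array([ 3.14158433e+00, -1.99293041e-05,  4.03752870e-01]), 'force': array([ 0.07604928, -0.19000028, -0.3289598 ]), 'moment': array([ 0.02035653, -0.03509572, -0.02066426]), 'finger_force': 0.0, 'grip_width': 0.08520152435919867}
```

Run:
```python
import cv2
for n in("side","top"):
    im=cv2.imread(f"pics/{n}0.png"); cv2.imwrite(f"pics/{n}0b.png",cv2.resize(im,(768,576),interpolation=cv2.INTER_CUBIC))
```

```text
(no output)
```

View pics/side0b.png

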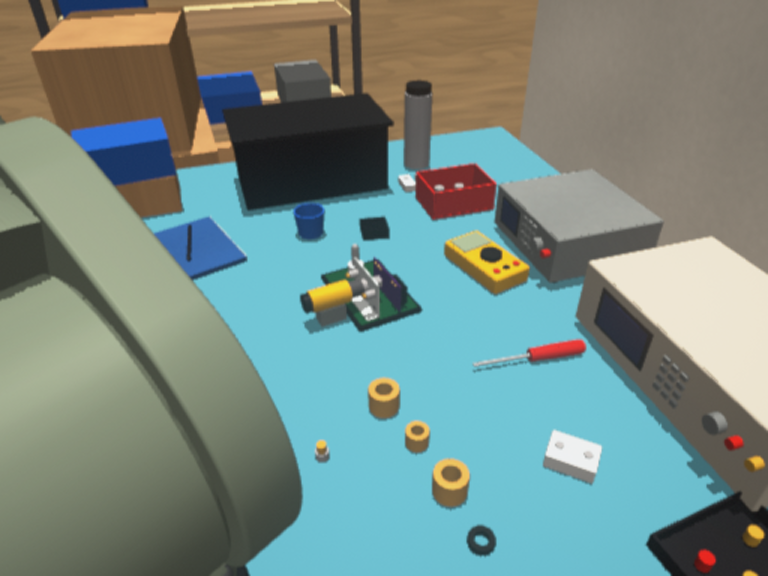

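View pics/top0b.png

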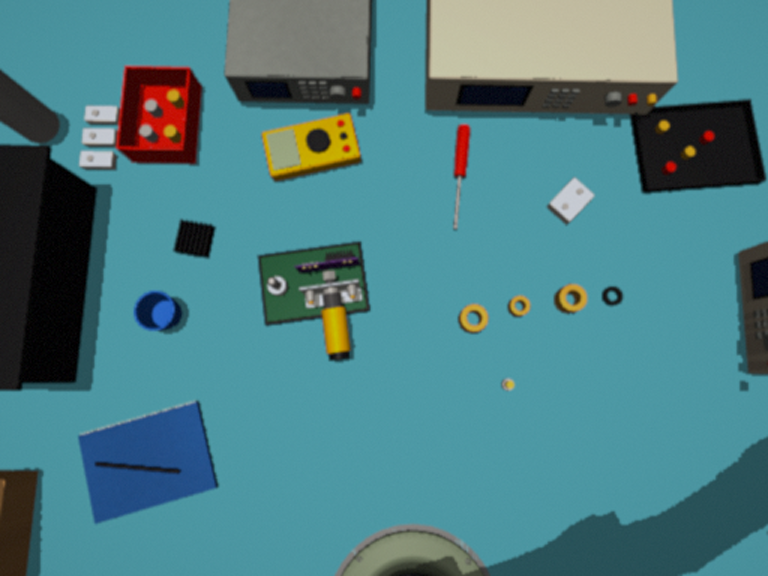

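```bash
cat > h.py <<'E'
import numpy as np,cv2
from workcell import *
from scipy.spatial.transform import Rotation as Ro
def ray(c,p):
    f=192/np.tan(np.radians(c['fovy']/2)); P=np.array(c['pose'])
    return P[:3,3],P[:3,:3]@np.array([(p[0]-c['cx'])/f,(p[1]-c['cy'])/f,1])
def onz(c,p,z):
    o,d=ray(c,p); return (o+d*(z-o[2])/d[2])
def proj(c,X):
    f=192/np.tan(np.radians(c['fovy']/2)); P=np.array(c['pose'])
    q=P[:3,:3].T@(np.array(X)-P[:3,3]); return np.array([c['cx']+f*q[0]/q[2],c['cy']+f*q[1]/q[2]])
def tri(obs):
    A=np.zeros((3,3));b=np.zeros(3)
    for c,p in obs:
        o,d=ray(c,p);d=d/np.linalg.norm(d);M=np.eye(3)-np.outer(d,d);A+=M;b+=M@o
    return np.linalg.solve(A,b)
E
python3 - <<'E'
from h import *
T=calibration('top');S=calibration('side')
r=lambda p:np.array(p)/1.5
print('rings z.03');
for p,w in (((474,318),28),((519,306),22),((572,298),31)): 
    print(onz(T,r(p),.03).round(4), 'width mm', 1000*np.linalg.norm(onz(T,r((p[0]+w,p[1])),.03)-onz(T,r(p),.03)))
print('post tip',onz(T,r((275,284)),.08), 'side/top head',tri([(T,(219,185)),(S,(254,189))]),'shoulder',tri([(T,(184,193)),(S,(237,177))]),'post tip tri',tri([(T,r((275,284))),(S,r((355,247)))]))
print('gap',tri([(T,(218,179)),(S,(250,176))]), 'card edge', onz(T,r((297,269)),.07)-onz(T,r((360,261)),.07))
print('driver axis', onz(T,r((338,357)),.06),onz(T,r((331,290)),.06))
im=cv2.imread('pics/top0.png')[180:220,290:420]
a=cv2.resize(im,None,fx=5,fy=5,interpolation=cv2.INTER_CUBIC)
im=cv2.imread('pics/side0.png')[245:345,230:330]
b=cv2.resize(im,None,fx=3.8,fy=3.8,interpolation=cv2.INTER_CUBIC)
o=np.zeros((200+380,650,3),np.uint8);o[:200,:650]=a;o[200:580,:380]=b
im=cv2.imread('pics/top0.png')[155:225,170:248]
c=cv2.resize(im,None,fx=3.4,fy=3.4,interpolation=cv2.INTER_CUBIC);o[200:200+c.shape[0],385:385+c.shape[1]]=c[:,:265]
cv2.imwrite('pics/crop1.png',o)
E
```

```text
rings z.03
[ 0.4954 -0.1006  0.03  ] width mm 48.96087617539825
[ 0.5181 -0.1797  0.03  ] width mm 38.59935809631893
[ 0.5342 -0.2731  0.03  ] width mm 54.50926938974463
post tip [0.5406683  0.24056407 0.08      ] side/top head [0.56621471 0.15375033 0.04483127] shoulder [0.5436159  0.24756266 0.02992776] post tip tri [0.54417946 0.24038827 0.07855662]
gap [0.56435707 0.15323066 0.09213536] card edge [-0.01608061  0.10698217  0.        ]
driver axis [0.42194721 0.13222658 0.06      ] [0.53534982 0.14816564 0.06      ]
```

View pics/crop1.png

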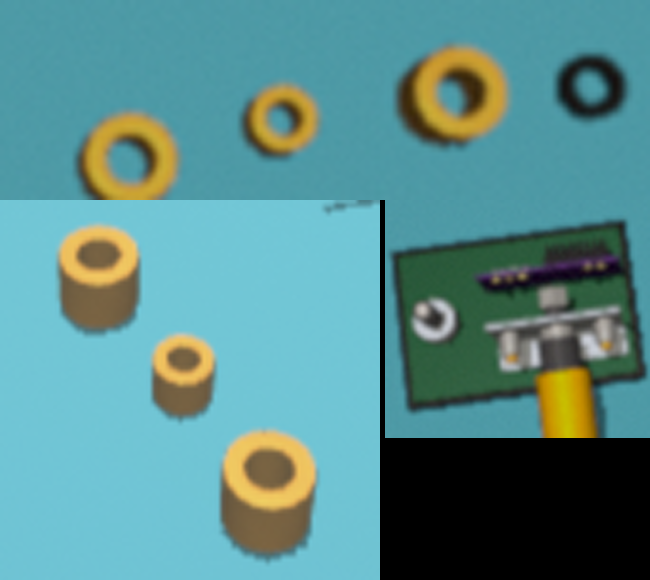

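Brass rings (top view, 768 scale): (474,318) about 49 mm wide, (519,306) about 38 mm, (572,298) about 54 mm. The middle one is the collar: it is the smallest, matches 36 mm, and the crop confirms it. The black ring at (612,296) is the foot.

```bash
R='[.034,-.0213,0,0,0,0,0]'; 
python3 -m inch '[[0.034,-0.0213,0,0,0,0,0],[0.034,-0.0213,0,0,0,0,0],[0.034,-0.0213,0,0,0,0,0],[0.034,-0.0213,0,0,0,0,0]]'
python3 -m inch '[[0.034,-0.0213,0,0,0,0,0],[0.034,-0.0213,0,0,0,0,0],[0.034,-0.0213,0,0,0,0,0],[0.034,-0.0213,0,0,0,0,0]]'
python3 -m inch '[[0.034,-0.0213,0,0,0,0,0],[0.034,-0.0213,0,0,0,0,0],[0.034,-0.0213,0,0,0,0,0],[0.034,-0.0213,0,0,0,0,0]]'
python3 -m inch '[[0,0,0.01,0,0,-0.146,0],[0,0,0.01,0,0,-0.146,0],[0,0,0.01,0,0,-0.146,0],[0,0,0.01,0,0,-0.146,0],[0,0,0.01,0,0,-0.146,0]]'
python3 -m inch '[[0,0,0.01,0,0,-0.146,0],[0,0,0.01,0,0,-0.146,0],[0,0,0.01,0,0,-0.146,0],[0,0,0,0,0,-0.146,0],[0,0,0,0,0,0,0]]'
python3 - <<'E'
from h import *
s=telemetry.observe();print(s['clock'],s['position'],s['tool_rot'],s['qpos'].round(2))
c=calibration('wrist');im=grab_frame('wrist');cv2.imwrite('pics/w1.png',im[:,:,::-1])
for d in outline_of('collar','wrist'): print(d['score'],d['rect'],d['region'].sum())
print(proj(c,(.518,-.18,.03)),c['pose'].round(3).tolist())
E
```

```text
clock: 1.4
position: [0.3378, -0.4416, 0.2314]
tool_rot: [3.141, -0.0, 0.404]
force: [0.6, -0.5, 0.6]
grip_width: 0.0856
finger_force: 0.0
clock: 1.8
position: [0.4295, -0.3098, 0.2315]
tool_rot: [3.141, -0.0, 0.404]
force: [0.2, 0.2, 0.2]
grip_width: 0.0853
finger_force: 0.0
clock: 2.2
position: [0.5211, -0.1779, 0.2315]
tool_rot: [3.141, -0.0, 0.404]
force: [1.0, -0.8, 0.1]
grip_width: 0.0857
finger_force: 0.0
clock: 2.7
position: [0.5204, -0.1794, 0.181]
tool_rot: [3.141, -0.0, 1.14]
force: [0.1, 0.5, -0.4]
grip_width: 0.0853
finger_force: 0.0
clock: 3.2
position: [0.5202, -0.1795, 0.151]
tool_rot: [-3.141, -0.001, 1.72]
force: [-0.1, 0.1, -0.3]
grip_width: 0.0856
finger_force: 0.0
3.2 [ 0.52017865 -0.17953756  0.15101902] [-3.14130006e+00 -5.64307368e-04  1.72016617e+00] [ 0.56  0.54 -0.46  1.86  0.32  0.82  0.09]
0.9 [236.6, 159.9, 276.2, 205.4] 1240
0.77 [229.8, 240.6, 285.2, 306.8] 2604
0.62 [210.8, 50.0, 271.4, 112.6] 2377
[252.60555767 184.22937517] [[0.989, 0.143, 0.041, 0.511], [0.148, -0.949, -0.279, -0.108], [-0.001, 0.282, -0.959, 0.293], [0.0, 0.0, 0.0, 1.0]]
```

View pics/w1.png

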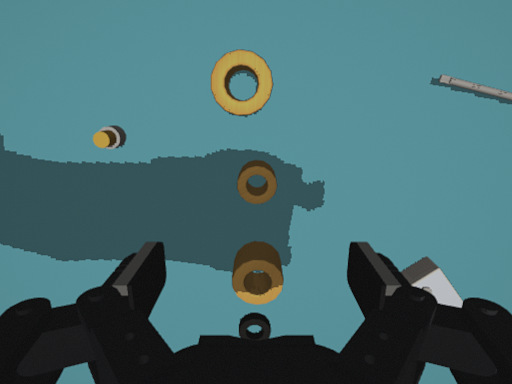

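The small ring's top face is centred near (256.5,185), a big ring at (241,82), another at (257,285), and the foot at (255,326).

Run:
```python
from h import *
c=calibration('wrist')
im=cv2.imread('pics/w1.png')
for p in ((256.5,185),(256.5,187)): 
    X=onz(c,p,.03); d=X-telemetry.observe()['position'];y=telemetry.observe()['tool_rot'][2]
    print(X, 'tool dx',d[0]*np.cos(y)+d[1]*np.sin(y),'dy',d[0]*np.sin(y)-d[1]*np.cos(y))
print(proj(c,X+[.0,.018,0]),proj(c,X-[0,.018,0]),proj(c,X+[.018,0,0]),proj(c,X-[.018,0,0]))
```

```text
[ 0.52176507 -0.18040251  0.03      ] tool dx -0.0010219744625029447 dy 0.001256171625591812
[ 0.52202531 -0.18222218  0.03      ] tool dx -0.0028601556654949496 dy 0.001255988680267516
[259.43062351 167.28673315] [253.67504086 206.00250005] [276.56292626 189.75491063] [236.33193854 184.23065289]
```

```bash
python3 -m inch '[[-0.0025,0.0013,0.03,0,0,0,0],[0,0,0.035,0,0,0,0],[0,0,0.035,0,0,0,0],[0,0,0.03,0,0,0,0],[0,0,0.015,0,0,0,0]]'
python3 -m inch '[[0,0,0.005,0,0,0,0],[0,0,0,0,0,0,0.6],[0,0,0,0,0,0,1],[0,0,0,0,0,0,1],[0,0,0,0,0,0,1]]' 40
python3 -m inch '[[0,0,0,0,0,0,1],[0,0,0,0,0,0,1],[0,0,0,0,0,0,1]]'
python3 - <<'E'
from h import *
im=grab_frame('wrist');cv2.imwrite('pics/w2.png',im[:,:,::-1])
E
```

```text
clock: 3.8
position: [0.5212, -0.1814, 0.0044]
tool_rot: [-3.14, -0.0, 1.715]
force: [-0.1, 0.0, 0.9]
grip_width: 0.0852
finger_force: 0.0
clock: 4.3
position: [0.5225, -0.182, 0.0026]
tool_rot: [3.14, 0.001, 1.717]
force: [-3.0, 0.2, 14.9]
grip_width: 0.0358
finger_force: 38.3
clock: 4.6
position: [0.5226, -0.182, 0.0026]
tool_rot: [3.14, 0.001, 1.717]
force: [-3.1, 0.3, 13.8]
grip_width: 0.0358
finger_force: 38.5
```

View pics/w2.png

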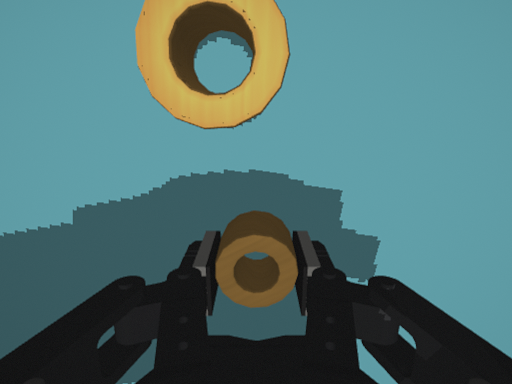

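Collar held (35.8 mm opening), centred at about (257,270). The fingertips touch the bench lightly, so its underside is about level with the tips. Lifting and moving near the post.

```bash
python3 -m inch '[[0,0,-0.02,0,0,0,1],[0,0,-0.03,0,0,0,1],[0,0,-0.03,0,0,0,1],[0,0,-0.03,0,0,0,1],[0,0,-0.03,0,0,0,1]]'
python3 -m inch '[[0.0456,0.0093,0,0,0,0,1],[0.0456,0.0093,0,0,0,0,1],[0.0456,0.0093,0,0,0,0,1],[0.0456,0.0093,0,0,0,0,1]]'
python3 -m inch '[[0.0456,0.0093,0,0,0,0,1],[0.0456,0.0093,0,0,0,0,1],[0.0456,0.0093,0,0,0,0,1],[0.0456,0.0093,0,0,0,0,1],[0,0,0,0,0,0,1]]'
python3 - <<'E'
from h import *
s=telemetry.observe();print(s['clock'],s['position'],s['tool_rot'],s['grip_width'])
c=calibration('wrist');im=grab_frame('wrist');cv2.imwrite('pics/w3.png',im[:,:,::-1])
import pickle;pickle.dump(c,open('c3.pkl','wb'))
for l in('shoulder','head','gap'):print(l,[(round(d['score'],2),d['xy']) for d in landmark_of(l,'wrist')][:2])
print(proj(c,(.5425,.2405,.08)),proj(c,(.556,.1465,.052)))
E
```

```text
clock: 5.15
position: [0.5218, -0.1817, 0.1431]
tool_rot: [3.141, 0.0, 1.718]
force: [0.5, -0.9, -1.4]
grip_width: 0.0354
finger_force: 40.3
clock: 5.55
position: [0.532, 0.0057, 0.1421]
tool_rot: [3.141, 0.0, 1.717]
force: [0.7, -0.1, -0.8]
grip_width: 0.0358
finger_force: 40.3
clock: 6.05
position: [0.5412, 0.1975, 0.1422]
tool_rot: [3.14, -0.004, 1.725]
force: [0.7, -0.9, -2.4]
grip_width: 0.0353
finger_force: 40.3
6.05 [0.54124215 0.19745748 0.14216349] [ 3.14002364 -0.00385729  1.72504474] 0.03527748022153236
shoulder [(0.57, [273.6, 127.7])]
head [(0.57, [274.3, 247.6])]
gap [(0.69, [275.5, 267.4]), (0.5, [294.7, 229.6])]
[266.38099706 146.02177646] [262.94354785 255.08719581]
```

View pics/w3.png

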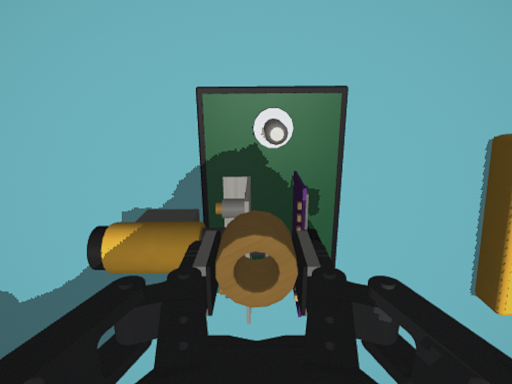

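The post shows with its shoulder at (273,127) and tip near (277,133). The arm was still settling, so I'm taking a settled picture and an enlarged crop.

```bash
python3 -m inch '[[0,0,0,0,0,0,1],[0,0,0,0,0,0,1]]'
python3 - <<'E'
from h import *
s=telemetry.observe();print(s['clock'],s['position'],s['tool_rot'],s['grip_width'])
c=calibration('wrist');im=grab_frame('wrist');cv2.imwrite('pics/w4.png',im[:,:,::-1])
import pickle;pickle.dump(c,open('c4.pkl','wb'))
a=cv2.resize(im[80:180,180:360,::-1],None,fx=4.4,fy=4.4,interpolation=cv2.INTER_CUBIC);cv2.imwrite('pics/w4c.png',a)
E
```

```text
clock: 6.45
position: [0.5424, 0.189, 0.1415]
tool_rot: [3.141, 0.0, 1.716]
force: [-0.4, 0.5, -1.3]
grip_width: 0.0357
finger_force: 40.3
6.45 [0.54239406 0.18899461 0.14146429] [3.14144533e+00 3.09068548e-04 1.71620300e+00] 0.0356882595665368
```

View pics/w4c.png

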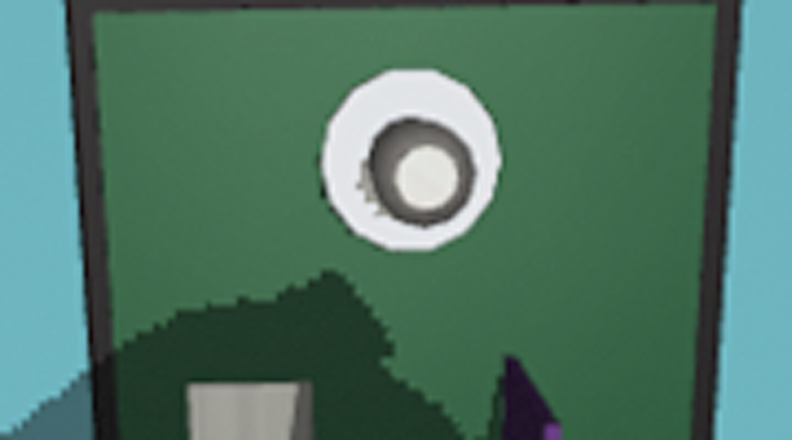

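Run:
```python
from h import *
import pickle
c=pickle.load(open('c4.pkl','rb'));p0=np.array([.5424,.1890,.1415]);yw=1.7162
def tool(X): d=np.array(X)-p0;return (d[0]*np.cos(yw)+d[1]*np.sin(yw),d[0]*np.sin(yw)-d[1]*np.cos(yw))
g=lambda u,v:(180+(u+.5)/4.4-.5,80+(v+.5)/4.4-.5)
sh=onz(c,g(411,160),.036);tip=onz(c,g(428,177),.080);print('sh',sh,'tip',tip,tool(sh),tool(tip))
a=onz(c,g(80,5),.01);b=onz(c,g(730,-3),.01);d=a-b;print('edge',a,b,'len',np.linalg.norm(d),'yaw',np.arctan2(-d[1],-d[0]))
a2=onz(c,g(103,432),.01);print('left edge yaw',np.arctan2(*( (a-a2)[:2]*[-1,1])))
b2=onz(c,g(705,432),.01);print('right edge yaw',np.arctan2(*( (b-b2)[:2]*[-1,1])))
im=cv2.imread('pics/w4.png')
hsv=cv2.cvtColor(im,cv2.COLOR_BGR2HSV);m=cv2.inRange(hsv,(8,90,60),(28,255,255));m[:200]=0;m[:,:200]=0;m[:,310:]=0;m[310:]=0
n,l,st,ce=cv2.connectedComponentsWithStats(m);k=1+st[1:,4].argmax();print(st[k])
for w in (0,):
    x,y,W,H=st[k][:4]; 
    for z in (.0274,): 
        # find XY so that projected top circle matches extents
        from scipy.optimize import least_squares
        t=np.linspace(0,6.28,60)
        def f(q):
            P=np.array([proj(c,(q[0]+.018*np.cos(a),q[1]+.018*np.sin(a),p0[2]+z)) for a in t]);return [P[:,0].min()-x,P[:,0].max()-(x+W),P[:,1].max()-(y+H)]
        r=least_squares(f,p0[:2]);print('collar top',r.x,r.fun,tool(r.x))
```

```text
sh [0.54778889 0.2496262  0.036     ] tip [0.54800178 0.24951975 0.08      ] (np.float64(0.05920563726335197), np.float64(0.01411626710864006)) (np.float64(0.05906946021679592), np.float64(0.014311487838440972))
edge [0.48258928 0.26770236 0.01      ] [0.60436257 0.28693082 0.01      ] len 0.12328205939055606 yaw 0.15661062271299808
left edge yaw 0.14871668868607368
right edge yaw 0.1656894439195873
[ 215  210   83   97 6148]Traceback (most recent call last):
  File "<stdin>", line 21, in <module>
  File "<stdin>", line 4, in tool
ValueError: operands could not be broadcast together with shapes (2,) (3,)
```

Run:
```python
from h import *
import pickle
from scipy.optimize import least_squares
c=pickle.load(open('c4.pkl','rb'));p0=np.array([.5424,.1890,.1415]);yw=1.7162
x,y,W,H=215,210,83,97;t=np.linspace(0,6.28,90)
def f(q):
    P=np.array([proj(c,(q[0]+.018*np.cos(a),q[1]+.018*np.sin(a),q[2])) for a in t]);return [P[:,0].min()-x+.5,P[:,0].max()-(x+W-.5),P[:,1].max()-(y+H-.5)]
r=least_squares(f,[*p0[:2],.169]);d=r.x-p0
print(r.x,r.fun,'tool',d[0]*np.cos(yw)+d[1]*np.sin(yw),d[0]*np.sin(yw)-d[1]*np.cos(yw),d[2])
f2=lambda q:f([q[0],q[1],.169]);r=least_squares(f2,p0[:2]);d=r.x-p0[:2];print(r.x,r.fun,d[0]*np.cos(yw)+d[1]*np.sin(yw),d[0]*np.sin(yw)-d[1]*np.cos(yw))
```

```text
[0.54325271 0.18944924 0.16476876] [2.84217094e-14 0.00000000e+00 0.00000000e+00] tool 0.00032094355403369226 0.0009088041666459803 0.023268756130347207
[0.54280472 0.19253604] [-1.59034052  1.58853016  0.1528898 ] 0.0034400854774515655 0.0009127968926310173
```

```bash
python3 -m inch '[[0.029,0.0067,0,0,0,0,1],[0.029,0.0066,0,0,0,0,1],[0,0,0.02,0,0,0,1],[0,0,0.02,0,0,0,1],[0,0,0,0,0,0,1]]'
python3 -m inch '[[0,0,0,0,0,0,1],[0,0,0.008,0,0,0,1],[0,0,0.006,0,0,0,1],[0,0,0,0,0,0,1]]'
python3 - <<'E'
from h import *
im=grab_frame('wrist');a=im[150:350,150:370,::-1];a=cv2.resize(a,None,fx=2.5,fy=2.5)
s=grab_frame('side')[130:230,190:300,::-1];s=cv2.resize(s,(550,500));s=s[:,:240+0] if 0 else cv2.resize(s,(240,218))
o=np.zeros((500,790,3),np.uint8);o[:,:550]=a;o[:218,550:]=s;cv2.imwrite('pics/w5.png',o)
E
```

```text
clock: 7.0
position: [0.5457, 0.2485, 0.0992]
tool_rot: [-3.138, 0.001, 1.718]
force: [-0.5, -0.6, -1.2]
grip_width: 0.0355
finger_force: 40.3
clock: 7.4
position: [0.5466, 0.2491, 0.0868]
tool_rot: [-3.141, 0.0, 1.718]
force: [-0.4, -0.2, -1.4]
grip_width: 0.0358
finger_force: 40.3
```

View pics/w5.png

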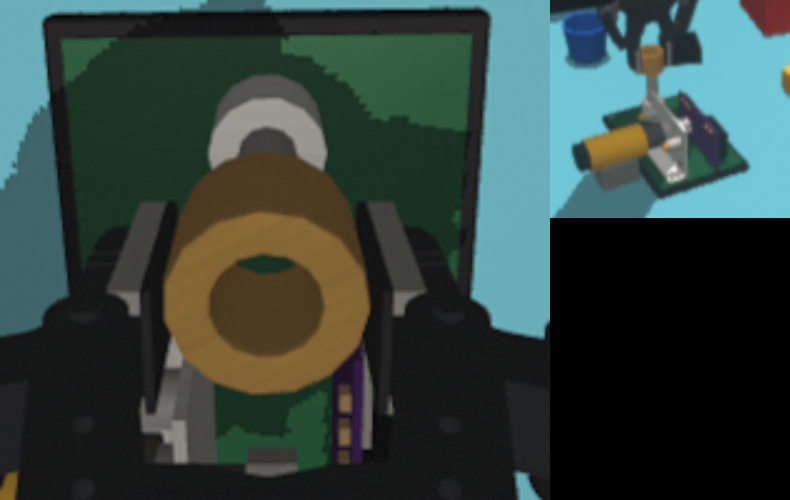

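The collar at (267,300) sits in line above the post, which runs up under it at (267,140). Going down and watching the force.

```bash
python3 -m inch '[[0,0,0.005,0,0,0,1],[0,0,0.005,0,0,0,1],[0,0,0.004,0,0,0,1]]'
python3 -m inch '[[0,0,0.004,0,0,0,1],[0,0,0.004,0,0,0,1],[0,0,0,0,0,0,1]]'
```

```text
clock: 7.8
position: [0.5467, 0.2493, 0.0728]
tool_rot: [-3.141, 0.0, 1.718]
force: [-0.2, -0.2, -1.2]
grip_width: 0.0358
finger_force: 40.4
clock: 8.1
position: [0.5466, 0.2492, 0.0647]
tool_rot: [-3.141, 0.0, 1.718]
force: [0.8, -1.4, -1.9]
grip_width: 0.0354
finger_force: 40.3
```

```bash
python3 -m inch '[[0,0,0.008,0,0,0,1],[0,0,0.007,0,0,0,1],[0,0,0.006,0,0,0,1],[0,0,0,0,0,0,1]]'
python3 -m inch '[[0,0,0.002,0,0,0,1],[0,0,0.002,0,0,0,1],[0,0,0,0,0,0,1]]'
```

```text
clock: 8.5
position: [0.5465, 0.2492, 0.0432]
tool_rot: [-3.141, 0.0, 1.718]
force: [1.2, -2.4, -2.3]
grip_width: 0.0357
finger_force: 40.3
clock: 8.8
position: [0.5468, 0.2493, 0.0402]
tool_rot: [-3.141, 0.0, 1.718]
force: [0.5, -3.7, -3.1]
grip_width: 0.0357
finger_force: 40.2
```

```bash
python3 -m inch '[[0,0,0.0015,0,0,0,1],[0,0,0.001,0,0,0,1],[0,0,0,0,0,0,1]]'
python3 -m inch '[[0,0,0.001,0,0,0,1],[0,0,0,0,0,0,1]]'
```

```text
clock: 9.1
position: [0.5469, 0.2493, 0.0386]
tool_rot: [3.141, 0.0, 1.718]
force: [-4.6, -5.7, 15.6]
grip_width: 0.0352
finger_force: 41.8
clock: 9.3
position: [0.547, 0.2493, 0.0385]
tool_rot: [3.141, 0.001, 1.718]
force: [-9.2, -9.4, 32.3]
grip_width: 0.0357
finger_force: 43.3
```

Seated: contact at z 0.0386, exactly as predicted. Releasing and lifting.

```bash
python3 -m inch '[[0,0,-0.001,0,0,0,0.9],[0,0,0,0,0,0,0.3],[0,0,0,0,0,0,0.1],[0,0,0,0,0,0,0]]'
python3 -m inch '[[0,0,-0.01,0,0,0,0],[0,0,-0.02,0,0,0,0],[0,0,-0.03,0,0,0,0],[0,0,-0.03,0,0,0,0],[0,0,-0.03,0,0,0,0]]'
python3 -m inch '[[0,0,0,0,0,0.142,0],[0,0,0,0,0,0.142,0],[0,0,0,0,0,0.142,0],[0,0,0,0,0,0.142,0],[0,0,0,0,0,0.142,0]]'
python3 -m inch '[[0,0,0,0,0,0.142,0],[0,0,0,0,0,0.142,0],[0,0,0,0,0,0.142,0],[0,0,0,0,0,0.142,0],[0,0,0,0,0,0.142,0]]'
python3 -m inch '[[0,0,0,0,0,0.141,0],[0,0,0,0,0,0,0]]'
python3 - <<'E'
from h import *
import pickle
s=telemetry.observe();print(s['clock'],s['position'],s['tool_rot'],s['qpos'].round(2))
c=calibration('wrist');im=grab_frame('wrist');print(proj(c,(.5628,.1558,.052)),proj(c,(.5479,.2496,.08)))
pickle.dump((c,s),open('c6.pkl','wb'))
w=cv2.resize(im[:,:,::-1],(512,384));cv2.imwrite('pics/w6.png',w)
z=grab_frame('side')[140:220,200:290,::-1];z=cv2.resize(z,(270,240),interpolation=cv2.INTER_CUBIC)
t=grab_frame('top')[150:230,165:255,::-1];t=cv2.resize(t,(270,240),interpolation=cv2.INTER_CUBIC)
o=np.zeros((480,790,3),np.uint8);o[:384,:512]=w;o[:240,520:]=z;o[240:,520:]=t;cv2.imwrite('pics/w6.png',o);cv2.imwrite('pics/w6w.png',w)
E
```

```text
clock: 9.7
position: [0.5468, 0.2498, 0.0378]
tool_rot: [3.141, -0.001, 1.718]
force: [0.1, 0.1, 0.8]
grip_width: 0.0769
finger_force: 0.0
clock: 10.2
position: [0.5467, 0.2496, 0.1597]
tool_rot: [3.141, -0.0, 1.718]
force: [-0.2, -0.1, 0.8]
grip_width: 0.0857
finger_force: 0.0
clock: 10.7
position: [0.5468, 0.2496, 0.1586]
tool_rot: [-3.142, -0.001, 1.002]
force: [-0.8, 0.3, -0.6]
grip_width: 0.0856
finger_force: 0.0
clock: 11.2
position: [0.5467, 0.2498, 0.1585]
tool_rot: [-3.141, -0.0, 0.292]
force: [-1.1, 0.7, -0.5]
grip_width: 0.0855
finger_force: 0.0
clock: 11.4
position: [0.5467, 0.2499, 0.1584]
tool_rot: [-3.141, -0.0, 0.155]
force: [-0.4, 0.5, 0.7]
grip_width: 0.0856
finger_force: 0.0
11.4 [0.54669744 0.24989458 0.15843391] [-3.14116868e+00 -4.27529928e-04  1.54673000e-01] [-0.47  0.57 -0.08  1.73  0.06  0.85 -2.  ]
[370.69461467 187.84596963] [257.15956514 198.52335519]
```

View pics/w6.png

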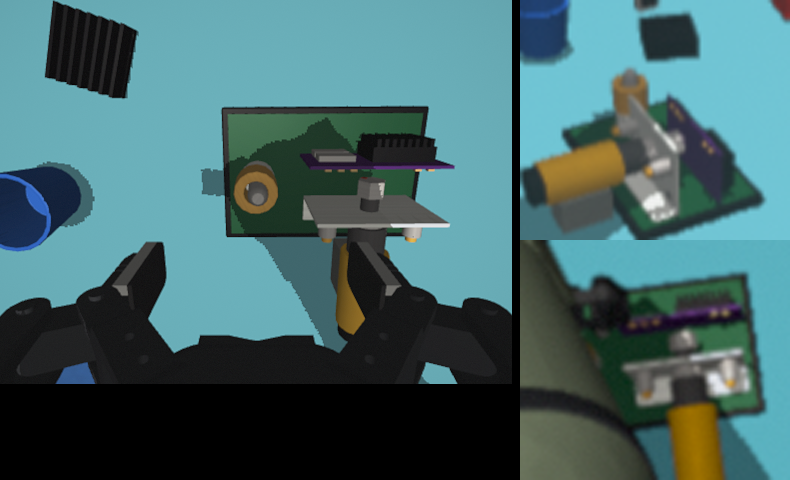

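Collar seated on the post (wrist (257,188)). The bolt head is at (372,187), where predicted. Moving above the gap.

```bash
python3 -m inch '[[0.0005,0.0318,0,0,0,0,0],[0.0005,0.0318,0,0,0,0,0],[0.0004,0.0319,0,0,0,0,0],[0,0,0.015,0,0,0,0],[0,0,0,0,0,0,0]]'
python3 -m inch '[[0,0,0,0,0,0,0]]'
python3 - <<'E'
from h import *
import pickle
s=telemetry.observe();print(s['clock'],s['position'],s['tool_rot'])
c=calibration('wrist');im=grab_frame('wrist')[:,:,::-1].copy();cv2.imwrite('pics/w7w.png',im);pickle.dump((c,s),open('c7.pkl','wb'))
for l in('head','gap'):print(l,[(round(d['score'],2),d['xy']) for d in landmark_of(l,'wrist')][:2])
h=np.array([.5628,.1558]);yw=.157;R=np.array([[np.cos(yw),-np.sin(yw)],[np.sin(yw),np.cos(yw)]])
J=lambda x,y,z:proj(c,[*(h+R@[x,y]),z])
k=3;x0,y0=130,100
big=cv2.resize(im[y0:y0+190,x0:x0+260],None,fx=k,fy=k,interpolation=cv2.INTER_CUBIC)
def ln(a,b,col):
    f=lambda p:tuple(int(round((v-o+.5)*k-.5)) for v,o in zip(p,(x0,y0)));cv2.line(big,f(a),f(b),col,1)
ln(J(-.019,-.05,.084),J(-.019,.05,.084),(0,0,255))
ln(J(.02,-.055,.07),J(.02,.055,.07),(0,255,255))
for x in(-.007,.007): ln(J(x,-.0115,.0577),J(x,.0115,.0577),(255,255,0))
cv2.imwrite('pics/w7.png',big);print(J(0,0,.052),J(-.019,0,.084),J(.02,0,.07))
E
```

```text
clock: 12.05
position: [0.5626, 0.1542, 0.1417]
tool_rot: [3.141, 0.002, 0.158]
force: [-1.1, 2.4, 0.0]
grip_width: 0.0855
finger_force: 0.0
clock: 12.15
position: [0.5629, 0.1559, 0.143]
tool_rot: [-3.141, 0.0, 0.159]
force: [-0.1, -0.5, 0.6]
grip_width: 0.0858
finger_force: 0.0
12.15 [0.56291145 0.15589301 0.14296031] [-3.14105933e+00  4.96078352e-04  1.59004328e-01]
head [(0.63, [258.8, 196.1])]
gap [(0.87, [256.2, 209.5])]
[256.64057562 195.05424033] [256.6009909  234.21080336] [256.70868623 175.92127919]
```

View pics/w7.png

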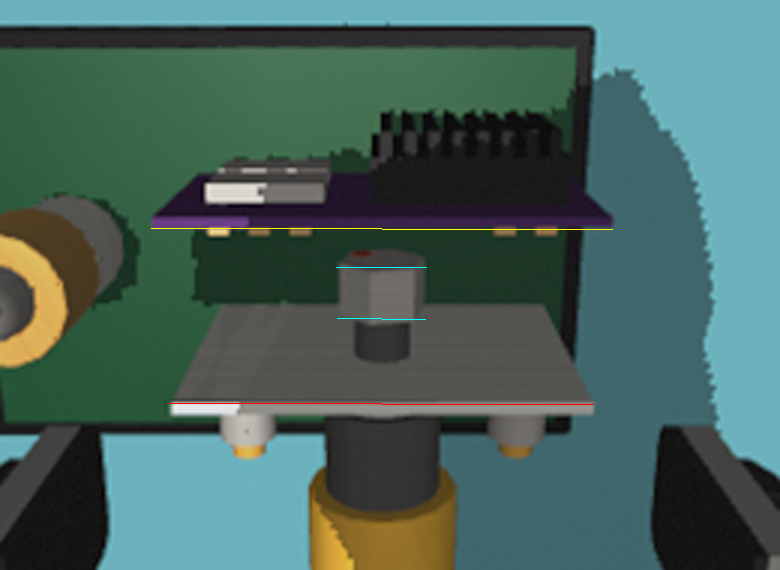

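The overlay matches: the bracket edge (red), card edge (yellow) and head (cyan) agree within about 1 mm. From the hexagon's edges, the flats should face ±y at t≈13.2 s and then every 4.36 s. I'll descend now and close at about 17.1 s.

```bash
python3 -m inch '[[0,0,0.02,0,0,0,0],[0,0,0.02,0,0,0,0],[0,0,0.015,0,0,0,0]]'
python3 -m inch '[[0,0,0.015,0,0,0,0],[0,0,0.015,0,0,0,0],[0,0,0.015,0,0,0,0],[0,0,0.011,0,0,0,0],[0,0,0,0,0,0,0]]'
python3 -m inch '[[0,0,0,0,0,0,0],[0,0,0,0,0,0,0]]'
```

```text
clock: 12.6
position: [0.5629, 0.1558, 0.0871]
tool_rot: [-3.141, 0.0, 0.158]
force: [0.9, 0.3, -0.1]
grip_width: 0.0853
finger_force: 0.0
clock: 13.1
position: [0.5623, 0.1551, 0.0302]
tool_rot: [3.141, 0.002, 0.157]
force: [-0.3, -0.1, 0.2]
grip_width: 0.0854
finger_force: 0.0
clock: 13.3
position: [0.5635, 0.1554, 0.0324]
tool_rot: [-3.141, -0.001, 0.157]
force: [-0.1, -0.7, 0.5]
grip_width: 0.0852
finger_force: 0.0
```

```bash
python3 -m inch '[[0,0,0,0,0,0,0.5],[0,0,0,0,0,0,0.5],[0,0,0,0,0,0,0.5],[0,0,0,0,0,0,0.5],[0,0,0,0,0,0,0.5]]' 28
python3 -m inch '[[0,0,0,0,0,0,0.5],[0,0,0,0,0,0,0.5],[0,0,0,0,0,0,0.5],[0,0,0,0,0,0,0.5],[0,0,0,0,0,0,0.5]]' >/dev/null
python3 -m inch '[[0,0,0,0,0,0,0.5],[0,0,0,0,0,0,0.5],[0,0,0,0,0,0,0.5],[0,0,0,0,0,0,0.5],[0,0,0,0,0,0,0.5]]' >/dev/null
python3 -m inch '[[0,0,0,0,0,0,0.5],[0,0,0,0,0,0,0.5],[0,0,0,0,0,0,0.5],[0,0,0,0,0,0,0.5],[0,0,0,0,0,0,0.5]]' >/dev/null
python3 -m inch '[[0,0,0,0,0,0,0.5],[0,0,0,0,0,0,0.5],[0,0,0,0,0,0,0.5],[0,0,0,0,0,0,0.5],[0,0,0,0,0,0,0.5]]' >/dev/null
python3 -m inch '[[0,0,0,0,0,0,0.5],[0,0,0,0,0,0,0.5],[0,0,0,0,0,0,0.5],[0,0,0,0,0,0,0.5],[0,0,0,0,0,0,0.5]]' >/dev/null
python3 -m inch '[[0,0,0,0,0,0,0.5],[0,0,0,0,0,0,0.5],[0,0,0,0,0,0,0.5],[0,0,0,0,0,0,0.5],[0,0,0,0,0,0,0.5]]' >/dev/null
python3 -m inch '[[0,0,0,0,0,0,0.5],[0,0,0,0,0,0,0.5],[0,0,0,0,0,0,0.5],[0,0,0,0,0,0,0.5]]'
python3 -m inch '[[0,0,0,0,0,0,0.65],[0,0,0,0,0,0,1],[0,0,0,0,0,0,1],[0,0,0,0,0,0,1],[0,0,0,0,0,0,1]]' 28
python3 -m inch '[[0,0,0,0,0,0,1],[0,0,0,0,0,0,1],[0,0,0,0,0,0,1],[0,0,0,0,0,0,1],[0,0,0,0,0,0,1]]'
```

```text
clock: 13.8
position: [0.5631, 0.1553, 0.0319]
tool_rot: [-3.142, -0.0, 0.157]
force: [-0.2, 0.2, -0.2]
grip_width: 0.0426
finger_force: 0.0
clock: 17.2
position: [0.5631, 0.1553, 0.0318]
tool_rot: [-3.142, -0.0, 0.157]
force: [0.1, 0.2, 0.0]
grip_width: 0.0427
finger_force: 0.0
clock: 17.7
position: [0.5631, 0.1554, 0.0319]
tool_rot: [-3.141, -0.0, 0.157]
force: [-1.0, 0.6, 3.6]
grip_width: 0.0196
finger_force: 27.2
clock: 18.2
position: [0.5631, 0.1554, 0.0319]
tool_rot: [-3.141, -0.0, 0.157]
force: [-0.7, 0.8, 5.6]
grip_width: 0.0196
finger_force: 27.4
```

```bash
python3 -m inch '[[0,0,0,0,0,0,1],[0,0,0,0,0,0,1],[0,0,0,0,0,0,1],[0,0,0,0,0,0,1],[0,0,0,0,0,0,1]]'
python3 -m inch '[[0,0,0,0,0,0,1],[0,0,0,0,0,0,1],[0,0,0,0,0,0,1],[0,0,0,0,0,0,1],[0,0,0,0,0,0,1]]'
python3 - <<'E'
from h import *
s=telemetry.observe();print(s['moment'],s['force'])
def g(): return grab_frame('wrist').astype(int)
a=g()
for _ in range(16): b=g()
d=np.abs(a-b).sum(2)>40;print('changed px',d.sum(),np.argwhere(d).mean(0) if d.any() else '')
E
```

```text
clock: 18.7
position: [0.5631, 0.1554, 0.0318]
tool_rot: [-3.141, -0.0, 0.157]
force: [-2.6, 1.3, 4.7]
grip_width: 0.0194
finger_force: 27.4
clock: 19.2
position: [0.5631, 0.1554, 0.0319]
tool_rot: [-3.141, -0.0, 0.157]
force: [-2.2, 1.4, 5.4]
grip_width: 0.0192
finger_force: 27.4
[0.5030917  0.41341312 0.00854836] [-2.2109033   1.357273    5.39572164]
changed px 6 [168. 183.]
```

```bash
python3 -c "
from workcell import *
s=telemetry.observe();print(s['clock'],s['grip_width'],s['finger_force'],s['force'])
print(bot.job_done())"
```

```text
20.05 0.01987763626761096 27.385980561375618 [-0.59028969  2.22161158  4.96469386]
the job is handed in; nothing more can be done
None
```

I handed the job in at 20.05 s: the smallest brass collar is seated on the post's shoulder and released, and the bolt head is still held across its flats at about 27 N, with no visible turning over the last 0.8 s.

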